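# Lock the shaft and grease the bearing

## Robot

A 6-joint arm with a two-finger parallel gripper is mounted at the origin on a cart in front of the work surface, level with it; the furniture and walls round the work are solid. World frame = base frame: x ahead of the robot, y to its left, z up, the work surface at z = 0. Lengths are in m, angles in rad, forces in N, time in s.
With the tool pointing down it reaches from about 0.275 to 0.725 m from the base axis. Payload 5.6 kg.
Tool frame: the origin (TCP) lies at the very end of the fingers, on their centre line; the grasp point (between the pads) lies 19 mm behind it; z points along the fingers, y is the direction in which the jaws open and shut (so a half turn about z gives the same grasp; the last joint's range is limited). The gripper opens to 85 mm and grips with 20 to 120 N. Pads are 22 mm wide; open, the fingers measure 114 mm over their backs; the gripper's body (76 mm by 85 mm) begins 54 mm behind the grasp point. The pads swing forward as they close: fully open they stand 13 mm farther back than shut.
Start: joints at [-0.953, 0.255, 0.108, 0, -1.424, -0.285], TCP at [0.18, -0.52, 0.231] pointing down, gripper open.
Joint ranges: [-2.95, 2.95], [-1.21, 1.97], [-1.09, 1.5], [-2.87, 1.71], [-2.94, -0.07], [-3.05, 3.05]. Speed limits (rad/s): [2.57, 2.57, 3.14, 3.14, 3.14, 3.14].

## Interface

Orientations are given as a unit quaternion [w, x, y, z].
In Python, from bench import sense, capture, job_done gives the robot as it stands.
- The arm moves only by the tool arm_command, never from a script. Its argument "motion" is a list of rows, each an object of numbers: "grip": the opening, from 0 (shut) to 1 (fully open); "dx", "dy", "dz": the shift along the tool's x, y, z in cm; "wx", "wy", "wz": the turn, a rotation vector about the tool's x, y, z in rad. In form: [{"grip": .., "dx": .., "dy": .., "dz": .., "wx": .., "wy": .., "wz": ..}, ...]. A call has 1 to 20 rows; each row shifts and turns the commanded pose from where the row before left it, along the tool's axes as they then stand; what a row does not reach is not made up. A row lasts 1/8 s, in which the tool goes at most 62.5 mm and 10.7 degrees, less where a joint would pass 70% of its speed; a pose out of reach is approached as far as the arm can. A call with a gripper value outside its range is refused whole. The fingers move at their own pace and stop on an object; "squeeze" is the grip in N (left out, the last holds). Time passes only in rows, so rows that do not move let the fingers close. It gives the time, the measured TCP pose, the force and the opening at its end, in the units of the state.
- sense(): the state, without advancing time (a new reading comes with each control period).
- capture(name): name is "side" or "top"; returns a dict with "pixels" (384x512x3 uint8, red, green, blue), "K" (3x3 intrinsics, pixels), "k1" (the pictures are not rectified: a ray, as slopes to the right and down, at radius r is drawn at 1 + k1 r^2 times it, then the intrinsics apply), "world_to_cam" (4x4, takes a point from world to camera coordinates). Camera axes: x right, y down, z forward; pixel columns grow to the right and rows downward; lengths in m; the calibration is good to about 2 mm. A picture is of the moment at which its call begins. There is no depth.
- job_done(): hands the job in, once; it reports no verdict.
The state is a dict: "t": time; "q": joint angles; "joint_velocities": joint speeds; "effort": joint torques, N m; "ee_pos": TCP position; "eef_rot": TCP orientation; "contact_force": force on the tool from outside, world axes, zero at the start; "moment": the same for the moment, N m; "opening": finger opening in m.
Only numpy, scipy, OpenCV 4.12 (cv2) and the standard library are available. Lean on these libraries where they do the work, as an engineer would, in place of code of your own. Each camera call takes 0.05 s, during which the arm holds its last target. There are 200 camera calls.

## Task

Take the locking pin out of the tool stand, push it down into the hole in the top of the bearing unit's lock block until its knob sits on the block, and let go of it. Then take the push-type grease gun by its square black grip, press its open nose squarely onto the leaning grease nipple until it snaps on, press on until the brass spring collar is fully down, and finish while still holding the gun there against the spring. Leave the pin in place and do not knock the other things on the bench about.

Things in the scene. Friction and masses are not known exactly. Their poses are not given: they have to be found in the camera images.
- bearing_unit: fixed unit on the worktop: dark steel base plate 90 (x) x 160 (y) x 10 mm, origin at the centre of its underside, z up. Towards its -y end (y = -38 mm) a round grey bearing housing (62 mm across, top 73 mm up) with the grease nipple leaning out of it to -x; towards its +y end (y = +45 mm) an aluminium lock block 56 x 48 mm, top 65 mm up, with the pin hole; a steel shaft runs between them along y.
- lock_hole (a point): centre of the mouth of the vertical round pin hole in the lock block's top; hole 10.5 mm wide with a chamfered mouth, 42 mm deep; z up, x and y as the bearing unit's.
- nipple: grease nipple; origin on its axis, at its base; z outward along it, leaning 0.5 rad from vertical to the bearing unit's -x; y level. Steel stem 16 mm across, tapered tip at z = 33 mm. Two sprung catch balls (z = 20.5 mm, +y and -y) resist the gun's mouth from z = 22 mm down with up to 13 N, then give way and snap in behind its lip, mouth at z = 13 mm; pressed home, the mouth is at z = 6 mm.
- collar (a joint): brass spring collar round the nipple (32 mm across); metres pushed down along the nipple towards its base, 0 = free (its top at nipple z = 16 mm), 0.010 = fully down (top at z = 6 mm). The gun's mouth pushes it. Spring about 3 N at the start, 11 N fully down; the gun snapped on but not pressed leaves it at 0.003 to 0.004.
- gun_grip (a point): centre of the push-type grease gun's black square grip (28 x 28 mm, 66 mm long), on the gun's axis; z points from the nose to the butt (up, while it hangs in the stand), x and y square to the grip's flats and along the stand's. The gun is 128 mm long, 0.22 kg; its butt end is 45 mm above this point, the flange by which it hangs 42 to 47 mm below it.
- gun_mouth (a point): centre of the open mouth of the gun's nose, 83 mm below gun_grip on the axis; z up the gun. Nose 32 mm outside, mouth 23 mm wide, then a lip 19 mm wide (2 to 5 mm in), then a bore 25 mm wide to 34 mm deep. It goes over the nipple's stem.
- pin_grip (a point): centre of the locking pin's round black knob (19 mm across, 44 mm tall), on the pin's axis, z up. The knob reaches 22 mm above and below this point.
- pin_tip (a point): lower end of the pin's steel rod, 60 mm below pin_grip; rod 8 mm across, 38 mm long, with a tapered tip; z up.
- tool_stand: fixed grey stand, base 64 (x) x 150 (y) x 8 mm, origin at the centre of its underside, z up; two upright tubes 52 mm high: the wide one at y = -45 mm holds the gun nose down, the narrow one at y = +55 mm holds the pin. Both lift straight out: the gun by 40 mm, the pin by 40 mm.
- beaker_glass: clear beaker, 62 x 69 x 80, a bystander at the back; origin at the centre of its underside
- petri_a: round white flat dish, 61 across, 15 high, a bystander at the back; origin at the centre of its underside
- jar_c: jar with blue screw lid, 59 across, 65 high, a bystander at the back; origin at the centre of its underside
- tweezers: steel tweezers lying near the front edge, 136 x 16 x 9, a bystander; origin at the centre of their underside
Things that resemble listed ones, but are neither listed nor needed, are in the scene too. Leave any brown look-alike of the part that bears gun_grip alone. There is more than one size of the part that bears pin_grip; the job needs the smaller.

How it is judged:
On the way, in this order (a step that is already met when the one before it is completed fails the run):
1. the locking pin is home in the lock hole and let go (horizontal distance between pin_tip and lock_hole below 0.005 m and z of pin_tip in the frame of lock_hole below -0.03 m and contact force between the fingers and lock_pin below 0.1 N), for 0.2 s.
2. the gun's nose has snapped onto the nipple, squarely (x of gun_mouth in the frame of nipple between -0.004 and 0.004 m and y of gun_mouth in the frame of nipple between -0.004 and 0.004 m and angle between the z axis of gun_mouth and the z axis of nipple, either way round below 0.14 rad and z of gun_mouth in the frame of nipple below 0.0125 m), for 0.1 s.
At the end, for the whole second after the job is handed in: Pin at least 30 mm deep in the lock hole (within 5 mm of centre), not touched; gun held by its grip (grasp point within 45 mm of its centre), on the nipple within 4 mm of its axis and 0.14 rad of square, pressing over 4 N, collar at least 8 of its 10 mm down (all of step 1 and all of step 2 and value of joint collar above 0.008 m and contact force between grease_gun and bearing_unit above 4 N and contact force between the fingers and grease_gun above 3 N and distance between the grasp point and gun_grip below 0.045 m); the arm keeps its last pose, push and grip.
It fails at once if another thing on the bench was pushed away by more than 4 cm (distance of any of beaker_glass, petri_a, jar_c, tweezers from where it was at the start of the episode above 0.04 m).
It also fails if it takes over 58 s, if anything falls off the work surface, if the arm or the gripper's body presses on something with over 40 N, if the wrist force passes 120 N, or if a joint passes its speed limit or range.

## Working session

There is one attempt and no reset: what is moved stays moved. The work goes in short steps, Python scripts to look and compute and a tool call to move; the robot and the scene stay as the last step left them, time stands still between calls to the robot, and variables do not carry over. Pictures are saved under pics/ and viewed, about 8 in all and at most 12, crops included, and the job is handed in when it is done.

Besides the shell and the picture viewer there is one more tool, called after ">>>" as a command line: name --argument value ..., lists and objects as JSON in quotes. arm_command: Moves the arm, as the interface text tells. Its arguments: {"type":"object","properties":{"motion":{"type":"array","items":{"type":"object","properties":{"grip":{"type":"number"},"dx":{"type":"number"},"dy":{"type":"number"},"dz":{"type":"number"},"wx":{"type":"number"},"wy":{"type":"number"},"wz":{"type":"number"}}}},"squeeze":{"type":"number"}},"required":["motion"]}

```bash
ls; mkdir -p pics; cat > h.py <<'E'
import numpy as np, cv2
from bench import sense, capture, job_done
def save(c,n,crop=None,scale=1):
    p=c["pixels"][:,:,::-1]
    if crop: x0,y0,x1,y1=crop; p=p[y0:y1,x0:x1]
    cv2.imwrite("pics/"+n,cv2.resize(p,None,fx=scale,fy=scale,interpolation=cv2.INTER_CUBIC))
def ray(c,uv):
    K=np.array(c["K"]);k=c["k1"]
    d=np.linalg.inv(K)@np.array([uv[0],uv[1],1.]);d=d[:2]
    s=d.copy()
    for _ in range(20): s=d/(1+k*(s@s))
    M=np.array(c["world_to_cam"]);R=M[:3,:3];o=-R.T@M[:3,3]
    v=R.T@np.array([s[0],s[1],1]);return o,v/np.linalg.norm(v)
def onz(c,uv,z):
    o,v=ray(c,uv);return o+v*(z-o[2])/v[2]
def proj(c,P):
    M=np.array(c["world_to_cam"]);p=M[:3,:3]@np.array(P,float)+M[:3,3]
    s=p[:2]/p[2];s=s*(1+c["k1"]*(s@s));K=np.array(c["K"])
    return (K@np.array([s[0],s[1],1]))[:2]
def tri(a,ua,b,ub):
    o1,v1=ray(a,ua);o2,v2=ray(b,ub)
    A=np.stack([v1,-v2],1);t=np.linalg.lstsq(A,o2-o1,rcond=None)[0]
    p,q=o1+t[0]*v1,o2+t[1]*v2;return (p+q)/2,np.linalg.norm(p-q)
def R(q):
    from scipy.spatial.transform import Rotation as Ro
    return Ro.from_quat([q[1],q[2],q[3],q[0]])
E
python3 - <<'E'
from h import *
s=sense();print(s)
for n in("top","side"):
    c=capture(n);save(c,n+"0.png",scale=1.5);M=np.array(c["world_to_cam"]);print(n,c["K"],c["k1"],-M[:3,:3].T@M[:3,3],M[:3,:3])
E
```

```text
pics
{'t': 0.0, 'q': array([-9.53444696e-01,  2.55725859e-01,  1.06988173e-01, -4.78040462e-04,
       -1.42391020e+00, -2.84615104e-01]), 'joint_velocities': array([ 0.00023219, -0.00056009, -0.00100923,  0.00046003, -0.00121542,
        0.00061752]), 'effort': array([ 3.50979835e-04, -3.86630917e+01,  2.37942070e+01,  5.36513463e+00,
       -5.95067584e-03, -7.25292978e-06]), 'ee_pos': array([ 0.17954162, -0.51933177,  0.23039997]), 'eef_rot': array([-1.90725181e-04, -1.65567066e-01,  9.86198070e-01,  9.36261124e-04]), 'contact_force': array([-0.80277749,  0.17686053, -0.09301578]), 'moment': array([-0.03582475,  0.05978868,  0.01649474]), 'opening': 0.08488399259388127}
top [[369.38907379   0.         252.71485996]
 [  0.         369.38907379 189.72809823]
 [  0.           0.           1.        ]] -0.11686498420079577 [0.3865595  0.14367177 0.91104234] [[-4.98571061e-03 -9.99987478e-01  4.31652684e-04]
 [-9.77901157e-01  4.78537107e-03 -2.09012986e-01]
 [ 2.09008303e-01 -1.46419192e-03 -9.77912770e-01]]
side [[402.83532646   0.         250.46690068]
 [  0.         402.83532646 204.98641286]
 [  0.           0.           1.        ]] -0.003079701754819577 [ 0.50209563 -0.52015132  0.60041472] [[ 0.99672281 -0.08080791 -0.00370492]
 [-0.0517561  -0.60184587 -0.79693341]
 [ 0.06216874  0.79451345 -0.60405581]]
```

View pics/top0.png

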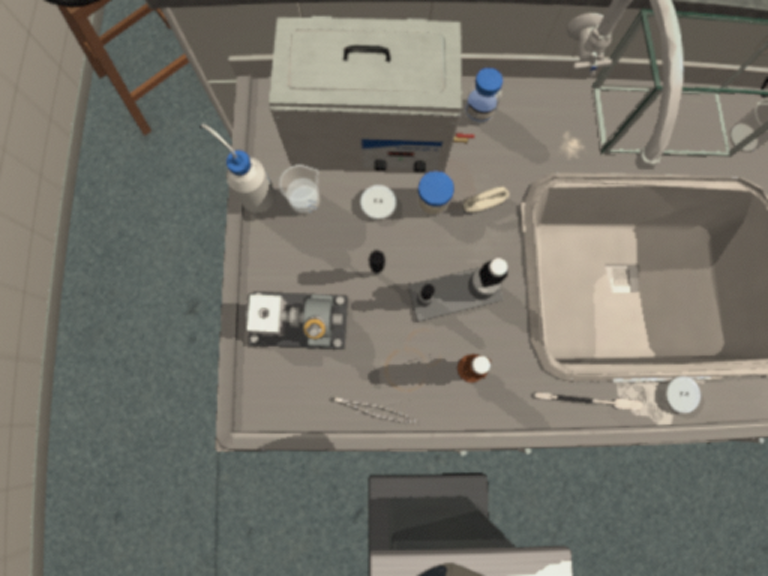

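View pics/side0.png

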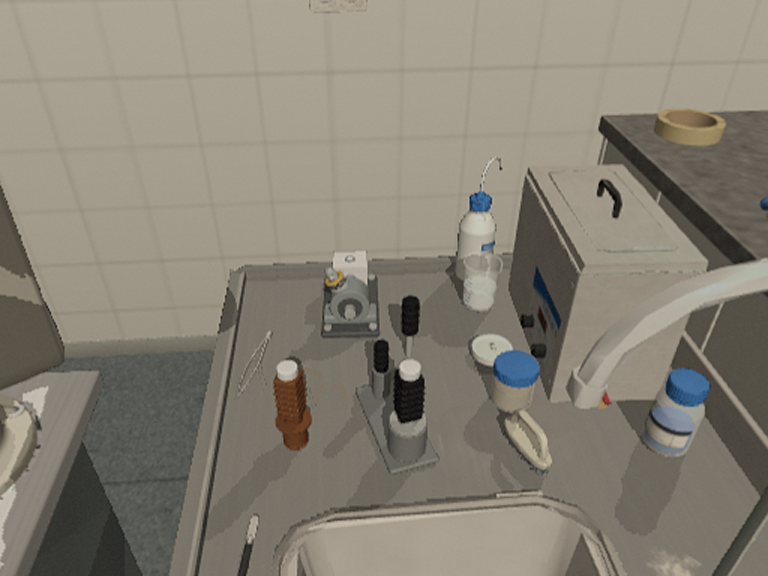

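The top view shows the unit at (297,320), the stand with gun (495,270) and pin (427,291), a larger pin at (377,262), and the brown decoy at (472,368). All are pixels at 1.5x scale. The side view agrees: gun (409,390), stand pin (381,360), larger pin (410,315), lock hole (350,260).

```bash
python3 - <<'E'
from h import *
t=capture("top");s=capture("side")
def cr(c,b,sc):
    x0,y0,x1,y1=b;return cv2.resize(c["pixels"][y0:y1,x0:x1,::-1],None,fx=sc,fy=sc,interpolation=cv2.INTER_CUBIC)
A=cr(t,(150,180,250,240),4);B=cr(t,(240,160,340,220),4);C=cr(s,(205,160,305,235),4);D=cr(s,(225,215,325,320),4)
# mosaic
im=np.zeros((720+0,800,3),np.uint8)
im[:240,:400]=A;im[:240,400:]=B;im[240:540,:400]=C;im[240:660,400:]=D
cv2.imwrite("pics/mos.png",im[:660] if 0 else cv2.resize(im[:660],None,fx=.9,fy=.9))
E
```

```text
(no output)
```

View pics/mos.png

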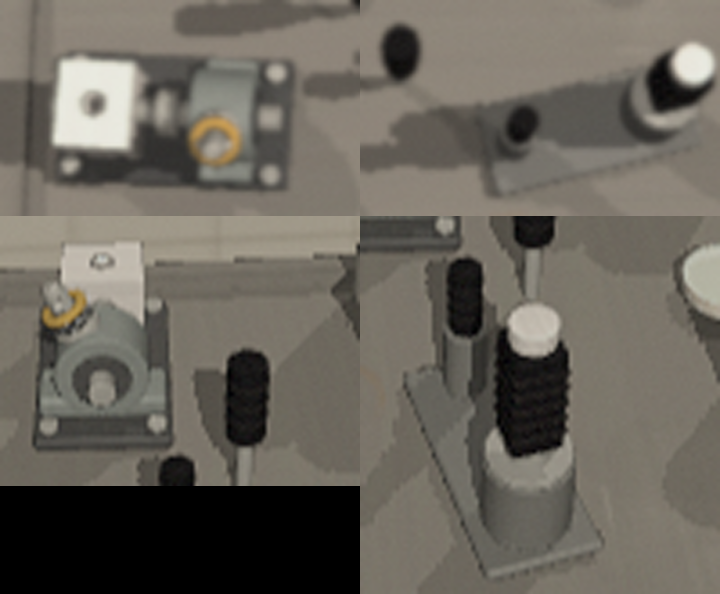

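```bash
cat >> h.py <<'E'
def til(k,u,v):
    ox,oy,x0,y0={'A':(0,0,150,180),'B':(360,0,240,160),'C':(0,216,205,160),'D':(360,216,225,215)}[k]
    return np.array([x0+(u-ox+.5)/3.6-.5,y0+(v-oy+.5)/3.6-.5])
E
python3 - <<'E'
from h import *
np.set_printoptions(precision=4,suppress=True)
t=capture("top");s=capture("side")
P=lambda a,b:tri(t,til(*a),s,til(*b))
print("hole",P(('A',94,101),('C',102,262)),onz(t,til('A',94,101),.065),onz(s,til('C',102,262),.065))
print("cap",P(('B',692,64),('D',534,322)))
print("pin",P(('B',523,120),('D',465,266)),[onz(t,til('B',523,120),z) for z in(.096,.104)])
print("big",P(('B',402,42),('C',247,358)))
b=[onz(t,til('A',*x),.065) for x in((57,58),(135,60),(134,149),(54,147))]
print("block",b,np.mean(b,0))
print("plate",[onz(t,til('A',*x),.010)[:2] for x in((296,62),(288,188),(56,185))])
print("plate side",[onz(s,til('C',*x),.010)[:2] for x in((35,440),(171,438),(165,290))])
print("stand top",[onz(t,til('B',*x),.008)[:2] for x in((497,193),(700,145))])
print("stand side",[onz(s,til('D',*x),.008)[:2] for x in((405,377),(603,543),(490,571))])
print("tube gun",onz(s,til('D',530,450),.06),"nipple tip",P(('A',222,144),('C',50,292)), "collar",P(('A',214,141),('C',64,308)))
E
```

```text
hole (array([0.5253, 0.3222, 0.0638]), np.float64(0.0006076475194415773)) [0.5254 0.322  0.065 ] [0.525  0.3202 0.065 ]
cap (array([ 0.5776, -0.0283,  0.142 ]), np.float64(0.0007296023212618344))
pin (array([0.5539, 0.0698, 0.0943]), np.float64(0.001245852638648659)) [array([0.5529, 0.0699, 0.096 ]), array([0.5513, 0.0706, 0.104 ])]
big (array([0.6012, 0.1454, 0.1065]), np.float64(0.0005674558031785983))
block [array([0.5539, 0.3474, 0.065 ]), array([0.5524, 0.296 , 0.065 ]), array([0.4942, 0.2949, 0.065 ]), array([0.4955, 0.3469, 0.065 ])] [0.524  0.3213 0.065 ]
plate [array([0.5613, 0.1942]), array([0.4743, 0.1991]), array([0.4765, 0.3577])]
plate side [array([0.4749, 0.1995]), array([0.5617, 0.1941]), array([0.5716, 0.3644])]
stand top [array([0.5199, 0.0809]), array([ 0.5525, -0.061 ])]
stand side [array([0.5206, 0.076 ]), array([ 0.6145, -0.0511]), array([ 0.5554, -0.0636])]
tube gun [ 0.5779 -0.0324  0.06  ] nipple tip (array([0.4912, 0.2342, 0.0999]), np.float64(0.0030251823122182772)) collar (array([0.4974, 0.2415, 0.082 ]), np.float64(0.0008217538199306766))
```

>>> arm_command --motion '[{"dx":-2,"dy":1.5,"grip":0.6},{"dx":-3.8,"dy":3},{"dx":-4,"dy":3.2},{"dx":-4,"dy":3.2},{"dx":-4,"dy":3.2},{"dx":-4,"dy":3.2},{"dx":-4,"dy":3.2},{"dx":-4,"dy":3.2},{"dx":-4,"dy":3.2},{"dx":-4,"dy":3.2},{"dx":-4,"dy":3.2},{"dx":-4,"dy":3.2,"dz":1},{"dx":-4,"dy":3.2,"dz":2},{"dx":-3.2,"dy":2.4,"dz":2},{"dx":-1.6,"dy":1.2,"dz":1},{}]' --squeeze 40

```text
invalid input
```

```bash
cat >> h.py <<'E'
def delta(target,s=None):
    s=s or sense(); return R(s['eef_rot']).as_matrix().T@(np.array(target)-s['ee_pos'])*100
E
python3 - <<'E'
from h import *
np.set_printoptions(precision=4,suppress=True)
s=sense();print(s['t'],s['q'],s['ee_pos'],s['eef_rot'],s['opening'],s['contact_force'])
print(delta([.5535,.070,.12]))
t=capture("top");d=capture("side")
print(proj(t,s['ee_pos']),proj(d,s['ee_pos']))
a=cv2.resize(t["pixels"][140:230,210:330,::-1],None,fx=3.3,fy=3.3);b=cv2.resize(d["pixels"][150:270,180:300,::-1],None,fx=3.3,fy=3.3)
im=np.zeros((396,792,3),np.uint8);im[:297,:396]=a;im[:,396:]=b;cv2.imwrite("pics/m2.png",im)
E
```

```text
0.3 [-0.9534  0.2553  0.1078 -0.0001 -1.4239 -0.2846] [ 0.1796 -0.5197  0.231 ] [-0.0001 -0.1656  0.9862  0.0003] 0.08513477562302485 [ 0.2271  0.0582 -0.0174]
[-54.5978  43.5122  11.1245]
[580.4458 358.1684] [-373.7966  811.1562]
```

View pics/m2.png

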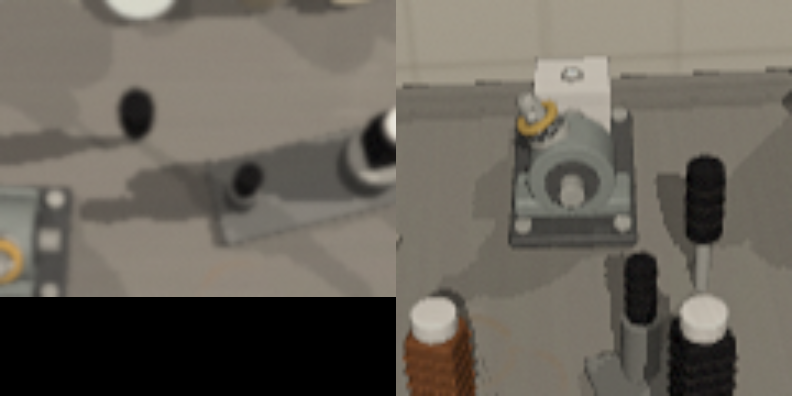

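The call was refused and the picture is unchanged: pin at (245,178) and (640,260), arm not in view. I'll fill in every field in each row.

>>> arm_command --motion '[{"grip":0.6,"dx":-2,"dy":1.5,"dz":0,"wx":0,"wy":0,"wz":0},{"grip":0.6,"dx":-3.8,"dy":3,"dz":0,"wx":0,"wy":0,"wz":0},{"grip":0.6,"dx":-4,"dy":3.2,"dz":0,"wx":0,"wy":0,"wz":0},{"grip":0.6,"dx":-4,"dy":3.2,"dz":0,"wx":0,"wy":0,"wz":0},{"grip":0.6,"dx":-4,"dy":3.2,"dz":0,"wx":0,"wy":0,"wz":0},{"grip":0.6,"dx":-4,"dy":3.2,"dz":0,"wx":0,"wy":0,"wz":0},{"grip":0.6,"dx":-4,"dy":3.2,"dz":0,"wx":0,"wy":0,"wz":0},{"grip":0.6,"dx":-4,"dy":3.2,"dz":0,"wx":0,"wy":0,"wz":0},{"grip":0.6,"dx":-4,"dy":3.2,"dz":0,"wx":0,"wy":0,"wz":0},{"grip":0.6,"dx":-4,"dy":3.2,"dz":0,"wx":0,"wy":0,"wz":0},{"grip":0.6,"dx":-4,"dy":3.2,"dz":0,"wx":0,"wy":0,"wz":0},{"grip":0.6,"dx":-4,"dy":3.2,"dz":1,"wx":0,"wy":0,"wz":0},{"grip":0.6,"dx":-4,"dy":3.2,"dz":2,"wx":0,"wy":0,"wz":0},{"grip":0.6,"dx":-3.2,"dy":2.4,"dz":2,"wx":0,"wy":0,"wz":0},{"grip":0.6,"dx":-1.6,"dy":1.2,"dz":1,"wx":0,"wy":0,"wz":0},{"grip":0.6,"dx":0,"dy":0,"dz":0,"wx":0,"wy":0,"wz":0}]' --squeeze 40

```text
t: 2.4
ee_pos: [0.5542, 0.0683, 0.1702]
eef_rot: [-0.001, -0.166, 0.986, -0.0]
contact_force: [0.7, -0.3, -0.6]
opening: 0.0515
```

>>> arm_command --motion '[{"grip":0.6,"dx":0,"dy":0.2,"dz":3,"wx":0,"wy":0,"wz":0},{"grip":0.6,"dx":0,"dy":0,"dz":3,"wx":0,"wy":0,"wz":0},{"grip":0.6,"dx":0,"dy":0,"dz":2,"wx":0,"wy":0,"wz":0},{"grip":0.6,"dx":0,"dy":0,"dz":1.5,"wx":0,"wy":0,"wz":0},{"grip":0.6,"dx":0,"dy":0,"dz":1,"wx":0,"wy":0,"wz":0},{"grip":0.6,"dx":0,"dy":0,"dz":0.4,"wx":0,"wy":0,"wz":0},{"grip":0.6,"dx":0,"dy":0,"dz":0,"wx":0,"wy":0,"wz":0}]'

```text
t: 3.28
ee_pos: [0.5539, 0.0697, 0.0626]
eef_rot: [0.0, -0.166, 0.986, -0.0]
contact_force: [-0.4, 0.1, -1.1]
opening: 0.051
```

```bash
python3 - <<'E'
from h import *
s=sense();print(s['t'],s['ee_pos'],s['contact_force'])
t=capture("top");d=capture("side")
a=cv2.resize(t["pixels"][140:260,220:340,::-1],None,fx=3.3,fy=3.3);b=cv2.resize(d["pixels"][180:300,200:320,::-1],None,fx=3.3,fy=3.3)
cv2.imwrite("pics/m3.png",np.hstack([a,b]))
E
```

```text
3.275 [0.55386733 0.06968996 0.06261991] [-0.40752064  0.08090671 -1.10427308]
```

View pics/m3.png

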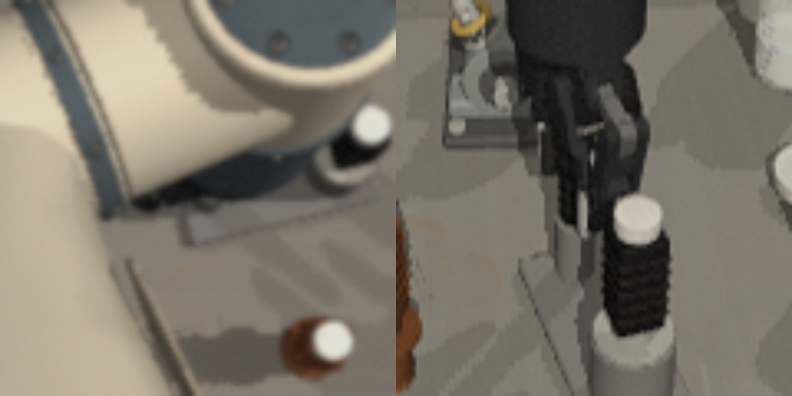

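The side view shows the fingers on either side of the pin's knob at (570,200), clear of the gun. I'll close and lift.

>>> arm_command --motion '[{"grip":0,"dx":0,"dy":0,"dz":0,"wx":0,"wy":0,"wz":0},{"grip":0,"dx":0,"dy":0,"dz":0,"wx":0,"wy":0,"wz":0},{"grip":0,"dx":0,"dy":0,"dz":0,"wx":0,"wy":0,"wz":0},{"grip":0,"dx":0,"dy":0,"dz":0,"wx":0,"wy":0,"wz":0},{"grip":0,"dx":0,"dy":0,"dz":0,"wx":0,"wy":0,"wz":0},{"grip":0,"dx":0,"dy":0,"dz":0,"wx":0,"wy":0,"wz":0}]' --squeeze 40

```text
t: 4.12
ee_pos: [0.554, 0.0698, 0.0627]
eef_rot: [0.0, -0.166, 0.986, 0.0]
contact_force: [-0.4, 1.2, 4.9]
opening: 0.0176
```

>>> arm_command --motion '[{"grip":0,"dx":0,"dy":0,"dz":-1,"wx":0,"wy":0,"wz":0},{"grip":0,"dx":0,"dy":0,"dz":-2.5,"wx":0,"wy":0,"wz":0},{"grip":0,"dx":0,"dy":0,"dz":-3.5,"wx":0,"wy":0,"wz":0},{"grip":0,"dx":0,"dy":0,"dz":-3,"wx":0,"wy":0,"wz":0},{"grip":0,"dx":0,"dy":1.2,"dz":-1,"wx":0,"wy":0,"wz":0},{"grip":0,"dx":-0.6,"dy":2.5,"dz":0,"wx":0,"wy":0,"wz":0},{"grip":0,"dx":-0.8,"dy":3.5,"dz":0,"wx":0,"wy":0,"wz":0},{"grip":0,"dx":-0.8,"dy":3.5,"dz":0,"wx":0,"wy":0,"wz":0},{"grip":0,"dx":-0.8,"dy":3.5,"dz":0,"wx":0,"wy":0,"wz":0},{"grip":0,"dx":-0.8,"dy":3.5,"dz":0,"wx":0,"wy":0,"wz":0},{"grip":0,"dx":-0.8,"dy":3.5,"dz":0,"wx":0,"wy":0,"wz":0},{"grip":0,"dx":-0.6,"dy":2.5,"dz":0,"wx":0,"wy":0,"wz":0},{"grip":0,"dx":-0.3,"dy":1,"dz":0,"wx":0,"wy":0,"wz":0},{"grip":0,"dx":0,"dy":0,"dz":0,"wx":0,"wy":0,"wz":0}]'

```text
t: 5.88
ee_pos: [0.5247, 0.3213, 0.1718]
eef_rot: [-0.0, -0.166, 0.986, -0.0]
contact_force: [-0.2, -0.5, -0.7]
opening: 0.0178
```

```bash
python3 - <<'E'
from h import *
s=sense();print(s['t'],s['ee_pos'],s['contact_force'],s['opening'])
t=capture("top");d=capture("side")
a=cv2.resize(t["pixels"][165:245,150:230,::-1],None,fx=5,fy=5,interpolation=2);b=cv2.resize(d["pixels"][100:180,195:275,::-1],None,fx=5,fy=5,interpolation=2)
cv2.imwrite("pics/m4.png",np.hstack([a,b]))
E
```

```text
5.875 [0.5247031  0.32127335 0.17180902] [-0.17651971 -0.46588322 -0.6778998 ] 0.01775295865561547
```

View pics/m4.png

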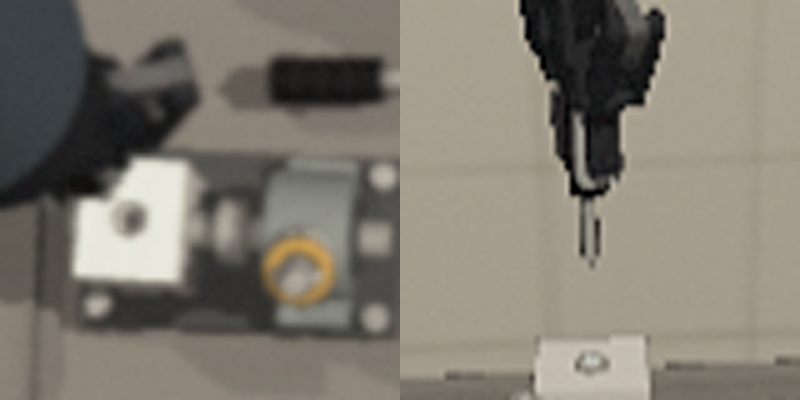

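The top view shows the hole at (130,218) and the larger spare pin knocked over, lying by the unit at (330,80). In the side view my pin's tip is at (590,262), right above the hole at (592,362).

```bash
python3 - <<'E'
from h import *
np.set_printoptions(precision=4,suppress=True)
s=sense();p=s['ee_pos']
t=capture("top");d=capture("side")
u=lambda x,y,x0,y0:np.array([x0+(x+.5)/5-.5,y0+(y+.5)/5-.5])
tip=u(590-400,264,195,100);hs=u(592-400,362,195,100);ht=u(130,218,150,165)
print("pred tip",proj(d,[p[0],p[1],p[2]-.0487]),"seen",tip)
o,v=ray(d,tip);print("tip at y=tcp",o+v*(p[1]-o[1])/v[1]," z given",onz(d,tip,p[2]-.0487))
print("hole",tri(t,ht,d,hs),onz(t,ht,.065),onz(d,hs,.065))
# hole by dark blob centroid in both
for c,q in((t,ht),(d,hs)):
    g=cv2.cvtColor(c["pixels"],cv2.COLOR_RGB2GRAY).astype(float);x,y=np.round(q).astype(int)
    w=g[y-4:y+5,x-5:x+6];w2=np.clip(180-w,0,None);print(w.astype(int));Y,X=np.mgrid[y-4:y+5,x-5:x+6];print((w2*X).sum()/w2.sum(),(w2*Y).sum()/w2.sum())
E
```

```text
pred tip [232.2387 151.5399] seen [232.6 152.4]
tip at y=tcp [0.5258 0.3204 0.1212]  z given [0.5257 0.3162 0.1235]
hole (array([0.5247, 0.3224, 0.0647]), np.float64(0.0008535235294043497)) [0.5243 0.3223 0.065 ] [0.5251 0.3221 0.065 ]
[[134 164 202 220 223 223 224 228 230 230 232]
 [192 197 200 189 184 180 189 211 225 230 231]
 [220 204 184 173 165 150 147 171 204 227 231]
 [220 193 172 165 139 119 118 140 189 224 231]
 [219 191 172 156 114  95 104 131 184 224 231]
 [221 196 174 158 111  90 104 136 189 225 231]
 [226 206 178 163 122 105 121 153 201 227 230]
 [228 219 191 166 141 140 162 192 220 229 231]
 [230 227 221 207 186 189 212 223 228 231 231]]
175.85894580549368 208.33630289532294
[[174 174 175 175 175 175 175 175 175 192 193]
 [190 191 190 191 192 192 192 191 191 191 189]
 [188 189 191 163 170 160 161 180 192 190 190]
 [189 192 171 126 185 172 176 148 171 192 191]
 [190 192 118 155 195 194 191 132 133 193 191]
 [190 192 106 140 145 157 144 132 141 193 190]
 [188 190 164 159 136 146 164 167 177 191 190]
 [189 189 191 192 176 178 192 191 192 189 190]
 [189 190 189 191 192 191 190 191 189 190 190]]
232.65890570430733 172.19906868451687
```

>>> arm_command --motion '[{"grip":0,"dx":0,"dy":0.1,"dz":2,"wx":0,"wy":0,"wz":0},{"grip":0,"dx":0,"dy":0,"dz":2,"wx":0,"wy":0,"wz":0},{"grip":0,"dx":0,"dy":0,"dz":1,"wx":0,"wy":0,"wz":0},{"grip":0,"dx":0,"dy":0,"dz":0.5,"wx":0,"wy":0,"wz":0},{"grip":0,"dx":0,"dy":0,"dz":0.5,"wx":0,"wy":0,"wz":0},{"grip":0,"dx":0,"dy":0,"dz":0.5,"wx":0,"wy":0,"wz":0},{"grip":0,"dx":0,"dy":0,"dz":0.5,"wx":0,"wy":0,"wz":0},{"grip":0,"dx":0,"dy":0,"dz":0,"wx":0,"wy":0,"wz":0}]'

```text
t: 7.08
ee_pos: [0.5244, 0.3221, 0.1018]
eef_rot: [-0.0, -0.166, 0.986, -0.0]
contact_force: [0.4, 0.2, -0.8]
opening: 0.0176
```

>>> arm_command --motion '[{"grip":0,"dx":0,"dy":0,"dz":0.7,"wx":0,"wy":0,"wz":0},{"grip":0,"dx":0,"dy":0,"dz":0.7,"wx":0,"wy":0,"wz":0},{"grip":0,"dx":0,"dy":0,"dz":0.6,"wx":0,"wy":0,"wz":0},{"grip":0,"dx":0,"dy":0,"dz":0.4,"wx":0,"wy":0,"wz":0},{"grip":0,"dx":0,"dy":0,"dz":0.2,"wx":0,"wy":0,"wz":0},{"grip":0,"dx":0,"dy":0,"dz":0,"wx":0,"wy":0,"wz":0}]'

```text
t: 7.82
ee_pos: [0.5245, 0.3222, 0.076]
eef_rot: [-0.0, -0.166, 0.986, 0.0]
contact_force: [-0.7, 1.4, -1.1]
opening: 0.0179
```

>>> arm_command --motion '[{"grip":0,"dx":0,"dy":0,"dz":0.15,"wx":0,"wy":0,"wz":0},{"grip":0,"dx":0,"dy":0,"dz":0,"wx":0,"wy":0,"wz":0}]'

```text
t: 8.07
ee_pos: [0.5247, 0.3222, 0.0757]
eef_rot: [0.0, -0.166, 0.986, 0.0]
contact_force: [-3.2, 0.6, 4.5]
opening: 0.0179
```

>>> arm_command --motion '[{"grip":0.45,"dx":0,"dy":0,"dz":0,"wx":0,"wy":0,"wz":0},{"grip":0.45,"dx":0,"dy":0,"dz":0,"wx":0,"wy":0,"wz":0},{"grip":0.45,"dx":0,"dy":0,"dz":0,"wx":0,"wy":0,"wz":0},{"grip":0.45,"dx":0,"dy":0,"dz":0,"wx":0,"wy":0,"wz":0},{"grip":0.45,"dx":0,"dy":0,"dz":-1,"wx":0,"wy":0,"wz":0},{"grip":0.45,"dx":0,"dy":0,"dz":-2,"wx":0,"wy":0,"wz":0},{"grip":0.45,"dx":0,"dy":0,"dz":-3,"wx":0,"wy":0,"wz":0},{"grip":0.45,"dx":0,"dy":0,"dz":-3.5,"wx":0,"wy":0,"wz":0},{"grip":0.45,"dx":0,"dy":0,"dz":-2.2,"wx":0,"wy":0,"wz":0}]'

```text
t: 9.2
ee_pos: [0.5252, 0.3224, 0.1948]
eef_rot: [0.002, -0.166, 0.986, 0.001]
contact_force: [-0.5, 1.0, 0.1]
opening: 0.0386
```

>>> arm_command --motion '[{"grip":0.6,"dx":0.4,"dy":-2,"dz":0,"wx":0,"wy":0,"wz":0},{"grip":0.7,"dx":0.7,"dy":-4,"dz":0,"wx":0,"wy":0,"wz":0},{"grip":0.75,"dx":0.8,"dy":-4.5,"dz":0,"wx":0,"wy":0,"wz":0},{"grip":0.75,"dx":0.9,"dy":-5,"dz":0,"wx":0,"wy":0,"wz":0},{"grip":0.75,"dx":0.9,"dy":-5,"dz":0,"wx":0,"wy":0,"wz":0},{"grip":0.75,"dx":0.9,"dy":-5,"dz":0,"wx":0,"wy":0,"wz":0},{"grip":0.75,"dx":0.9,"dy":-4.5,"dz":0,"wx":0,"wy":0,"wz":0},{"grip":0.75,"dx":0.6,"dy":-3,"dz":0,"wx":0,"wy":0,"wz":0},{"grip":0.75,"dx":0.4,"dy":-1.9,"dz":0,"wx":0,"wy":0,"wz":0},{"grip":0.75,"dx":0,"dy":0,"dz":0,"wx":0,"wy":0,"wz":0.1},{"grip":0.75,"dx":0,"dy":0,"dz":0,"wx":0,"wy":0,"wz":0}]'

```text
t: 10.58
ee_pos: [0.5769, -0.0293, 0.1915]
eef_rot: [-0.0, -0.116, 0.993, 0.0]
contact_force: [0.5, -0.2, -0.1]
opening: 0.0641
```

```bash
python3 - <<'E'
from h import *
np.set_printoptions(precision=4,suppress=True)
s=sense();print(s['t'],s['q'],s['opening'],s['contact_force']);print(R(s['eef_rot']).as_matrix());print(delta([.5776,-.0288,.081]))
t=capture("top");d=capture("side")
a=cv2.resize(t["pixels"][165:245,150:230,::-1],None,fx=5,fy=5,interpolation=2);b=cv2.resize(d["pixels"][140:300,200:360,::-1],None,fx=2.5,fy=2.5,interpolation=2)
cv2.imwrite("pics/m5.png",np.hstack([a,b]))
E
```

```text
10.575 [ 0.2198  0.3242  0.1023 -0.0002 -1.3496 -1.5572] 0.06410063462605471 [ 0.4614 -0.1787 -0.0726]
[[-0.9729 -0.2313 -0.0007]
 [-0.2313  0.9729  0.0001]
 [ 0.0006  0.0002 -1.    ]]
[-0.0904  0.0249 11.0457]
```

View pics/m5.png

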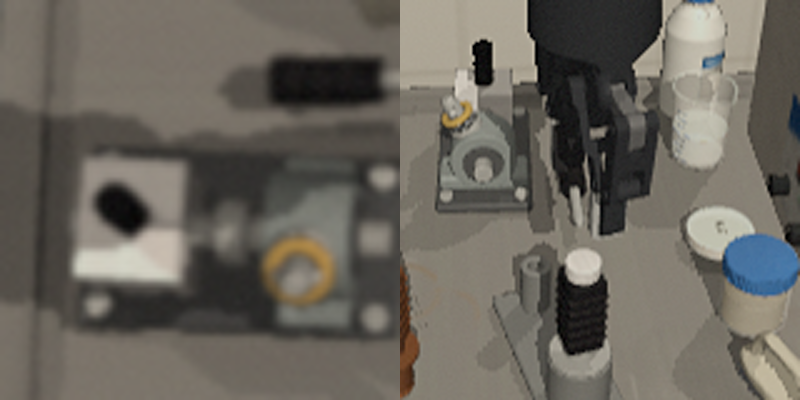

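The pin stands upright in the block at (125,208) in the top view and (482,60) in the side view. The gripper is above the gun with its cap at (583,265), and the beaker and dish are where they were.

>>> arm_command --motion '[{"grip":0.75,"dx":-0.1,"dy":0,"dz":2,"wx":0,"wy":0,"wz":0},{"grip":0.75,"dx":0,"dy":0,"dz":3,"wx":0,"wy":0,"wz":0},{"grip":0.75,"dx":0,"dy":0,"dz":3,"wx":0,"wy":0,"wz":0},{"grip":0.75,"dx":0,"dy":0,"dz":2,"wx":0,"wy":0,"wz":0},{"grip":0.75,"dx":0,"dy":0,"dz":1,"wx":0,"wy":0,"wz":0},{"grip":0.75,"dx":0,"dy":0,"dz":0,"wx":0,"wy":0,"wz":0},{"grip":0,"dx":0,"dy":0,"dz":0,"wx":0,"wy":0,"wz":0},{"grip":0,"dx":0,"dy":0,"dz":0,"wx":0,"wy":0,"wz":0},{"grip":0,"dx":0,"dy":0,"dz":0,"wx":0,"wy":0,"wz":0},{"grip":0,"dx":0,"dy":0,"dz":0,"wx":0,"wy":0,"wz":0},{"grip":0,"dx":0,"dy":0,"dz":0,"wx":0,"wy":0,"wz":0},{"grip":0,"dx":0,"dy":0,"dz":0,"wx":0,"wy":0,"wz":0}]' --squeeze 80

```text
t: 12.18
ee_pos: [0.5789, -0.0287, 0.0829]
eef_rot: [0.001, -0.116, 0.993, -0.0]
contact_force: [-1.2, 1.2, 6.1]
opening: 0.0276
```

```bash
python3 - <<'E'
from h import *
np.set_printoptions(precision=4,suppress=True)
t=capture("top");d=capture("side")
out=[]
for c,(x0,y0,x1,y1) in((t,(195,205,225,235)),(d,(205,165,240,200))):
    h=cv2.cvtColor(c["pixels"],cv2.COLOR_RGB2HSV)[y0:y1,x0:x1]
    m=((h[...,0]>10)&(h[...,0]<32)&(h[...,1]>110)&(h[...,2]>80)).astype(np.uint8)
    ys,xs=np.nonzero(m);cn=max(cv2.findContours(m,0,1)[0],key=cv2.contourArea)
    e=cv2.fitEllipse(cv2.convexHull(cn));print(m.sum(),e);out.append(np.array(e[0])+[x0,y0])
print("collar",tri(t,out[0],d,out[1]))
# plate edges in top: dark mask
g=t["pixels"].astype(int);m=(g.max(2)<75).astype(np.uint8);m[:190]=0;m[:,:160]=0;m[245:]=0;m[:,240:]=0
for x0,y0,c,n in((165,192,t,"a"),(205,160,d,"b")):pass
a=cv2.resize(t["pixels"][190:240,160:240,::-1],None,fx=5,fy=5,interpolation=2);b=cv2.resize(d["pixels"][140:215,205:265,::-1],None,fx=6.6,fy=6.6,interpolation=2)
im=np.zeros((495,800,3),np.uint8);im[:250,:400]=a;im[:,400:796]=b[:495];cv2.imwrite("pics/m6.png",im)
E
```

```text
67 ((14.211447715759277, 13.652056694030762), (12.433247566223145, 13.635164260864258), 104.78141021728516)
51 ((17.350778579711914, 20.57171630859375), (7.482692241668701, 12.936689376831055), 54.89528274536133)
collar (array([0.4975, 0.2413, 0.0812]), np.float64(0.00016590204716093547))
```

View pics/m6.png

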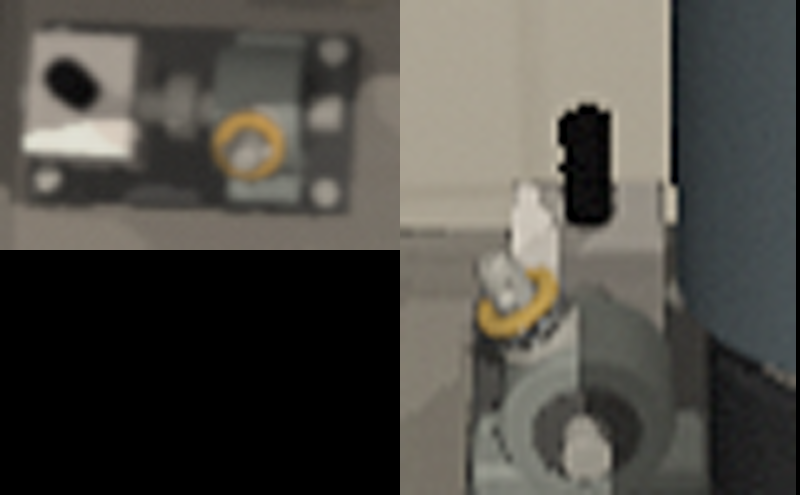

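```bash
python3 - <<'E'
from h import *
np.set_printoptions(precision=4,suppress=True)
t=capture("top");d=capture("side")
u=lambda x,y:np.array([160+(x+.5)/5-.5,190+(y+.5)/5-.5])
B=[onz(t,u(*p),.015) for p in((334,50),(326,192),(47,180))];print("top bolts",B)
S=[onz(d,til('C',*p),.015) for p in((157,423),(48,425),(153,305))];print("side bolts",S)
yx=lambda a,b:np.arctan2((a-b)[1],(a-b)[0])
yy=lambda a,b:np.arctan2(-(a-b)[0],(a-b)[1])
print("yaw",yx(B[0],B[1]),yy(B[2],B[1]),yx(S[0],S[1]),yy(S[2],S[0]))
# subpixel bolts by brightness blobs, top
for c,pts in((t,[u(334,50),u(326,192),u(47,180)]),(d,[til('C',157,423),til('C',48,425),til('C',153,305)])):
    g=cv2.cvtColor(c["pixels"],cv2.COLOR_RGB2GRAY).astype(float);r=[]
    for q in pts:
        x,y=np.round(q).astype(int);w=g[y-3:y+4,x-3:x+4];w=np.clip(w-110,0,None);Y,X=np.mgrid[y-3:y+4,x-3:x+4]
        r.append(onz(c,((w*X).sum()/w.sum(),(w*Y).sum()/w.sum()),.015))
    print(np.array(r)[:,:2],yx(r[0],r[1]),yy(r[2],r[1] if c is t else r[0]))
for yaw in(-.03,-.05):
    ax=np.array([-np.sin(.5)*np.cos(yaw),-np.sin(.5)*np.sin(yaw),np.cos(.5)])
    for zc in(.013,.015):
        b=np.array([.4975,.2411,.0812])-zc*ax
        print(yaw,zc,"base",b,"tip px",proj(t,b+.033*ax),proj(d,b+.033*ax), "top px of tip mosaic",(proj(d,b+.033*ax)-[205,140]+.5)*6.6+[400,0],(proj(t,b+.033*ax)-[160,190]+.5)*5)
s=sense();print(s['ee_pos'],s['opening'],s['q'])
E
```

```text
top bolts [array([0.5535, 0.2074, 0.015 ]), array([0.4833, 0.2107, 0.015 ]), array([0.4893, 0.3476, 0.015 ])]
side bolts [array([0.5535, 0.2039, 0.015 ]), array([0.4836, 0.2078, 0.015 ]), array([0.5609, 0.3384, 0.015 ])]
yaw -0.04658592000656756 -0.044190718554775195 -0.05626669274689943 -0.055226722721585894
[[0.553  0.2074]
 [0.483  0.211 ]
 [0.4892 0.3479]] -0.051033020321695155 -0.0457239331911414
[[0.5524 0.2073]
 [0.4838 0.2071]
 [0.5539 0.3396]] 0.0026503797964553704 -0.01098034634965048
-0.03 0.013 base [0.5037 0.2409 0.0698] tip px [208.1763 221.868 ] [217.692  179.3203] top px of tip mosaic [487.067  262.8142] [243.3815 161.84  ]
-0.03 0.015 base [0.5047 0.2409 0.068 ] tip px [208.29   221.5363] [218.1591 179.9573] top px of tip mosaic [490.1499 267.0182] [243.9501 160.1815]
-0.05 0.013 base [0.5037 0.2408 0.0698] tip px [208.0901 221.8648] [217.694  179.2733] top px of tip mosaic [487.0804 262.5036] [242.9503 161.8238]
-0.05 0.015 base [0.5047 0.2407 0.068 ] tip px [208.2126 221.5334] [218.1608 179.9149] top px of tip mosaic [490.1615 266.7384] [243.5629 160.167 ]
[ 0.5789 -0.0287  0.0829] 0.027264767500823572 [ 0.2204  0.3973 -0.078   0.0003 -1.0934 -1.5582]
```

Yaw comes to about −0.05. The nipple base is near (0.5046, 0.2405, 0.069), where the collar ring fit and the unit geometry agree. In the picture the collar ring is at (248,147) top and (515,303) side, and the stem tip is at about (492,262). I'll lift the gun.

>>> arm_command --motion '[{"grip":0,"dx":0,"dy":0,"dz":-1,"wx":0,"wy":0,"wz":0},{"grip":0,"dx":0,"dy":0,"dz":-2,"wx":0,"wy":0,"wz":0},{"grip":0,"dx":0,"dy":0,"dz":-3,"wx":0,"wy":0,"wz":0},{"grip":0,"dx":0,"dy":0,"dz":-3,"wx":0,"wy":0,"wz":0},{"grip":0,"dx":0,"dy":0,"dz":-2.5,"wx":0,"wy":0,"wz":0},{"grip":0,"dx":0.3,"dy":1,"dz":-1.5,"wx":0,"wy":0,"wz":0},{"grip":0,"dx":0.8,"dy":2.5,"dz":0,"wx":0,"wy":0,"wz":0},{"grip":0,"dx":1,"dy":4,"dz":0,"wx":0,"wy":0,"wz":0},{"grip":0,"dx":1.1,"dy":4,"dz":0,"wx":0,"wy":0,"wz":0},{"grip":0,"dx":1.1,"dy":4,"dz":0,"wx":0,"wy":0,"wz":0},{"grip":0,"dx":1.1,"dy":4,"dz":0,"wx":0,"wy":0,"wz":0},{"grip":0,"dx":1.1,"dy":4,"dz":0,"wx":0,"wy":0,"wz":0},{"grip":0,"dx":1.1,"dy":4,"dz":0,"wx":0,"wy":0,"wz":0},{"grip":0,"dx":0.8,"dy":2.5,"dz":0,"wx":0,"wy":0,"wz":0},{"grip":0,"dx":0,"dy":0,"dz":0,"wx":0,"wy":0,"wz":0}]'

```text
t: 14.25
ee_pos: [0.4255, 0.2449, 0.2112]
eef_rot: [-0.001, -0.118, 0.993, -0.0]
contact_force: [0.4, 1.2, -2.3]
opening: 0.0274
```

>>> arm_command --motion '[{"grip":0,"dx":0,"dy":0,"dz":0,"wx":0.015,"wy":-0.05,"wz":0},{"grip":0,"dx":0,"dy":0,"dz":0,"wx":0.026,"wy":-0.09,"wz":0},{"grip":0,"dx":0,"dy":0,"dz":0,"wx":0.029,"wy":-0.1,"wz":0},{"grip":0,"dx":0,"dy":0,"dz":0,"wx":0.029,"wy":-0.1,"wz":0},{"grip":0,"dx":0,"dy":0,"dz":0,"wx":0.026,"wy":-0.09,"wz":0},{"grip":0,"dx":0,"dy":0,"dz":0,"wx":0.015,"wy":-0.05,"wz":0},{"grip":0,"dx":0,"dy":0,"dz":0,"wx":0,"wy":0,"wz":0}]'

```text
t: 15.12
ee_pos: [0.4263, 0.2423, 0.2107]
eef_rot: [0.243, -0.113, 0.962, -0.042]
contact_force: [0.3, -0.2, -2.3]
opening: 0.0271
```

```bash
cat >> h.py <<'E'
base=np.array([.5046,.2405,.069]);yw=-.05
ax=np.array([-np.sin(.5)*np.cos(yw),-np.sin(.5)*np.sin(yw),np.cos(.5)])
def report():
    np.set_printoptions(precision=4,suppress=True)
    s=sense();m=R(s['eef_rot']).as_matrix();print(s['t'],s['q'],s['ee_pos'],s['opening'],s['contact_force']);print(m)
    print("axis",ax,"angle",np.arccos(-m[:,2]@ax)); return s,m
E
python3 - <<'E'
from h import *
s,m=report()
print("to base+.112ax",delta(base+.112*ax))
t=capture("top");d=capture("side")
a=cv2.resize(t["pixels"][150:240,160:250,::-1],None,fx=4.4,fy=4.4,interpolation=2);b=cv2.resize(d["pixels"][90:206,170:286,::-1],None,fx=3.414,fy=3.414,interpolation=2)
cv2.imwrite("pics/m7.png",np.hstack([a[:396],b[:396]]))
E
```

```text
15.125 [ 1.1475 -0.1015 -0.657   0.5979 -0.9153 -2.8322] [0.4263 0.2423 0.2107] 0.02707314170793498 [ 0.2756 -0.1848 -2.2528]
[[-0.8562 -0.1971  0.4776]
 [-0.2381  0.9709 -0.0262]
 [-0.4586 -0.1361 -0.8782]]
axis [-0.4788  0.024   0.8776] angle 0.0025883792160418737
to base+.112ax [-0.1397  0.194   4.9865]
```

View pics/m7.png

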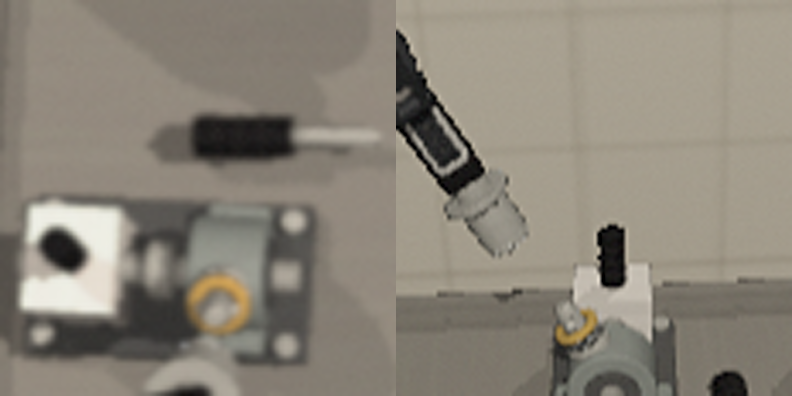

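The side view shows the tilted nose at (507,250), coming in along the lean of the nipple at (575,320), with the pin still upright at (612,255). I'll advance to about 12 mm off the tip and measure from there.

>>> arm_command --motion '[{"grip":0,"dx":-0.05,"dy":0.1,"dz":1,"wx":0,"wy":0,"wz":0},{"grip":0,"dx":-0.05,"dy":0.1,"dz":1.5,"wx":0,"wy":0,"wz":0},{"grip":0,"dx":0,"dy":0,"dz":1.5,"wx":0,"wy":0,"wz":0},{"grip":0,"dx":0,"dy":0,"dz":0.8,"wx":0,"wy":0,"wz":0},{"grip":0,"dx":0,"dy":0,"dz":0,"wx":0,"wy":0,"wz":0}]'

```text
t: 15.85
ee_pos: [0.451, 0.2442, 0.1692]
eef_rot: [0.243, -0.112, 0.962, -0.042]
contact_force: [0.2, 1.1, -1.4]
opening: 0.0274
```

```bash
python3 - <<'E'
from h import *
s,m=report();p=s['ee_pos'];z=m[:,2]
print("rest",delta(base+.112*ax))
t=capture("top");d=capture("side")
from scipy.ndimage import map_coordinates as mc
for n,c in(("side",d),("top",t)):
    cam=ray(c,(250,190))[0];g=cv2.cvtColor(c["pixels"],cv2.COLOR_RGB2LAB).astype(float)
    for off in(.047,.052,.057,.062):
        q=p+off*z;v=q-cam;e=np.cross(z,v);e/=np.linalg.norm(e);S=np.arange(-28,29,2)/1000
        uv=np.array([proj(c,q+x*e) for x in S]);print(n,off,"e",e,proj(c,q))
        print([int(x) for x in mc(g[...,0],[uv[:,1],uv[:,0]],order=1)])
a=cv2.resize(t["pixels"][195:245,175:225,::-1],None,fx=8,fy=8,interpolation=2);b=cv2.resize(d["pixels"][140:200,195:255,::-1],None,fx=6.667,fy=6.667,interpolation=2)
cv2.imwrite("pics/m8.png",np.hstack([a[:400],b[:400]]))
print("mouth pred crop px top",(proj(t,p+.067*z)-[175,195]+.5)*8,"side",(proj(d,p+.067*z)-[195,140]+.5)*6.667+[400,0])
print("tip pred",(proj(t,base+.033*ax)-[175,195]+.5)*8,(proj(d,base+.033*ax)-[195,140]+.5)*6.667+[400,0])
E
```

```text
15.85 [ 1.0673 -0.0263 -0.7177  0.6705 -0.7672 -2.8718] [0.451  0.2442 0.1692] 0.027357462664262523 [ 0.1664  1.0936 -1.4187]
[[-0.8563 -0.1955  0.478 ]
 [-0.2363  0.9713 -0.0261]
 [-0.4592 -0.1353 -0.8779]]
axis [-0.4788  0.024   0.8776] angle 0.0023066595387952306
rest [ 0.1096 -0.0747  0.169 ]
side 0.047 e [0.8392 0.3088 0.4477] [210.4126 168.2094]
[103, 133, 151, 168, 167, 170, 122, 114, 131, 140, 148, 156, 158, 157, 161, 161, 159, 157, 154, 149, 140, 123, 141, 166, 166, 166, 165, 166, 165]
side 0.052 e [0.8392 0.3088 0.4477] [211.6206 169.8786]
[86, 85, 84, 89, 69, 55, 81, 116, 134, 143, 149, 154, 157, 159, 161, 160, 159, 158, 155, 148, 141, 142, 160, 166, 165, 165, 165, 166, 165]
side 0.057 e [0.8392 0.3088 0.4477] [212.8213 171.5378]
[76, 81, 85, 87, 87, 84, 95, 120, 134, 140, 147, 153, 155, 157, 158, 157, 155, 154, 152, 147, 136, 114, 151, 163, 164, 165, 166, 164, 162]
side 0.062 e [0.8392 0.3088 0.4477] [214.0149 173.187 ]
[67, 64, 71, 76, 79, 82, 95, 118, 133, 142, 148, 155, 156, 156, 157, 158, 156, 154, 152, 144, 133, 135, 158, 159, 153, 141, 157, 160, 159]
top 0.047 e [0.
[... 176 characters left out ...]
top 0.052 e [0.3355 0.9292 0.155 ] [206.0324 226.0562]
[92, 105, 123, 145, 162, 174, 174, 174, 173, 165, 152, 139, 131, 135, 149, 154, 159, 167, 170, 172, 172, 167, 157, 129, 89, 62, 53, 53, 52]
top 0.057 e [0.3355 0.9292 0.155 ] [206.3648 225.1803]
[109, 125, 136, 145, 158, 168, 173, 174, 174, 172, 169, 165, 164, 165, 167, 170, 171, 172, 173, 173, 171, 159, 136, 102, 71, 57, 54, 53, 51]
top 0.062 e [0.3355 0.9292 0.155 ] [206.6933 224.3148]
[123, 141, 145, 148, 154, 161, 168, 171, 174, 173, 173, 172, 172, 173, 172, 173, 174, 174, 173, 170, 162, 144, 110, 77, 58, 54, 54, 53, 53]
mouth pred crop px top [260.1438 231.6748] side [538.0153 235.521 ]
tip pred [270.152 216.127] [557.3661 267.4715]
```

View pics/m8.png

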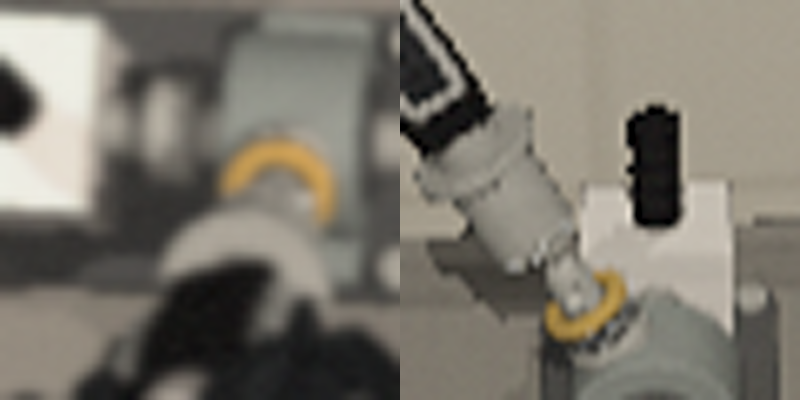

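The nose in the side view, edges (505,262) to (578,228), sits about 1 mm off the tool axis. That cancels the remaining tool-x error. In the top view the flange centre (244,240) lines up with the collar at (278,185) along the axis. I'll ease forward and watch the force.

>>> arm_command --motion '[{"grip":0,"dx":0,"dy":-0.07,"dz":0.3,"wx":0,"wy":0,"wz":0},{"grip":0,"dx":0,"dy":0,"dz":0.4,"wx":0,"wy":0,"wz":0},{"grip":0,"dx":0,"dy":0,"dz":0.4,"wx":0,"wy":0,"wz":0},{"grip":0,"dx":0,"dy":0,"dz":0.4,"wx":0,"wy":0,"wz":0},{"grip":0,"dx":0,"dy":0,"dz":0.3,"wx":0,"wy":0,"wz":0},{"grip":0,"dx":0,"dy":0,"dz":0,"wx":0,"wy":0,"wz":0}]' --squeeze 110

```text
t: 16.7
ee_pos: [0.4594, 0.2434, 0.1538]
eef_rot: [0.244, -0.113, 0.962, -0.041]
contact_force: [0.8, 0.2, -2.1]
opening: 0.0266
```

```bash
python3 - <<'E'
from h import *
s,m=report();f=s['contact_force'];print("F tool",m.T@f)
r=s['ee_pos']-base;print("along ax",r@ax,"rest",delta(base+.092*ax))
E
```

```text
16.7 [ 1.0353  0.0001 -0.743   0.708  -0.7108 -2.8933] [0.4594 0.2434 0.1538] 0.02661569870557322 [ 0.769   0.2287 -2.1192]
[[-0.8558 -0.1963  0.4785]
 [-0.2368  0.9712 -0.025 ]
 [-0.4599 -0.1347 -0.8777]]
axis [-0.4788  0.024   0.8776] angle 0.00108979395705916
F tool [0.2622 0.3566 2.2224]
along ax 0.09614569029007441 rest [ 0.1091 -0.0339  0.4147]
```

>>> arm_command --motion '[{"grip":0,"dx":0,"dy":0,"dz":0.2,"wx":0,"wy":0,"wz":0},{"grip":0,"dx":0,"dy":0,"dz":0.2,"wx":0,"wy":0,"wz":0},{"grip":0,"dx":0,"dy":0,"dz":0.2,"wx":0,"wy":0,"wz":0},{"grip":0,"dx":0,"dy":0,"dz":0,"wx":0,"wy":0,"wz":0}]'

```text
t: 17.2
ee_pos: [0.4625, 0.2438, 0.1493]
eef_rot: [0.244, -0.113, 0.962, -0.041]
contact_force: [-1.5, -0.2, 1.0]
opening: 0.027
```

```bash
cat >> h.py <<'E'
def ft():
    s,m=report();f=s['contact_force'];print("F tool",m.T@f,"M",m.T@s['moment'])
    r=s['ee_pos']-base;print("along ax",r@ax,"lat(tool)",m.T@(r-(r@ax)*ax)*1000)
E
python3 -c "
from h import *
ft()"
```

```text
17.2 [ 1.0247  0.0092 -0.7503  0.7225 -0.6922 -2.9021] [0.4625 0.2438 0.1493] 0.02696435109870351 [-1.489  -0.1551  0.9654]
[[-0.8553 -0.1967  0.4794]
 [-0.2367  0.9713 -0.0238]
 [-0.461  -0.1338 -0.8773]]
axis [-0.4788  0.024   0.8776] angle 0.0007130977640960349
F tool [ 0.8652  0.013  -1.5571] M [-0.5271  1.6369  0.0218]
along ax 0.09070213843835027 lat(tool) [-1.7567  0.7154  0.0013]
```

>>> arm_command --motion '[{"grip":0,"dx":0,"dy":0,"dz":0.2,"wx":0,"wy":0,"wz":0},{"grip":0,"dx":0,"dy":0,"dz":0.2,"wx":0,"wy":0,"wz":0},{"grip":0,"dx":0,"dy":0,"dz":0,"wx":0,"wy":0,"wz":0}]'

```text
t: 17.58
ee_pos: [0.4643, 0.2435, 0.1452]
eef_rot: [0.244, -0.113, 0.962, -0.041]
contact_force: [1.4, 0.6, -3.6]
opening: 0.0268
```

```bash
python3 -c "
from h import *
ft()"
```

```text
17.575 [ 1.0171  0.0164 -0.7562  0.7323 -0.6793 -2.9083] [0.4643 0.2435 0.1452] 0.026833125656886874 [ 1.4447  0.5795 -3.5913]
[[-0.8556 -0.1967  0.4788]
 [-0.2369  0.9712 -0.0243]
 [-0.4602 -0.1342 -0.8776]]
axis [-0.4788  0.024   0.8776] angle 0.00035446944949669046
F tool [0.2795 0.7607 3.8293] M [-0.5814  1.1691  0.0725]
along ax 0.08625753120192564 lat(tool) [-1.3466  0.6452 -0.0004]
```

>>> arm_command --motion '[{"grip":0,"dx":0,"dy":0,"dz":0.2,"wx":0,"wy":0,"wz":0},{"grip":0,"dx":0,"dy":0,"dz":0.2,"wx":0,"wy":0,"wz":0},{"grip":0,"dx":0,"dy":0,"dz":0,"wx":0,"wy":0,"wz":0}]'

```text
t: 17.95
ee_pos: [0.4662, 0.2434, 0.1421]
eef_rot: [0.244, -0.113, 0.962, -0.041]
contact_force: [-3.6, 1.1, 2.2]
opening: 0.0266
```

```bash
python3 - <<'E'
from h import *
ft()
t=capture("top");d=capture("side")
a=cv2.resize(t["pixels"][195:245,175:225,::-1],None,fx=8,fy=8,interpolation=2);b=cv2.resize(d["pixels"][140:200,195:255,::-1],None,fx=6.667,fy=6.667,interpolation=2)
cv2.imwrite("pics/m9.png",np.hstack([a[:400],b[:400]]))
E
```

```text
17.95 [ 1.0099  0.0223 -0.7614  0.7426 -0.6674 -2.9149] [0.4662 0.2434 0.1421] 0.02659280070396843 [-3.6181  1.0803  2.1849]
[[-0.8554 -0.1966  0.4791]
 [-0.2367  0.9713 -0.024 ]
 [-0.4606 -0.134  -0.8774]]
axis [-0.4788  0.024   0.8776] angle 0.00034871449652232154
F tool [ 1.833   1.4679 -3.6766] M [-0.7239  2.0539  0.0176]
along ax 0.08259699545767925 lat(tool) [-1.4941  0.6193  0.0004]
```

View pics/m9.png

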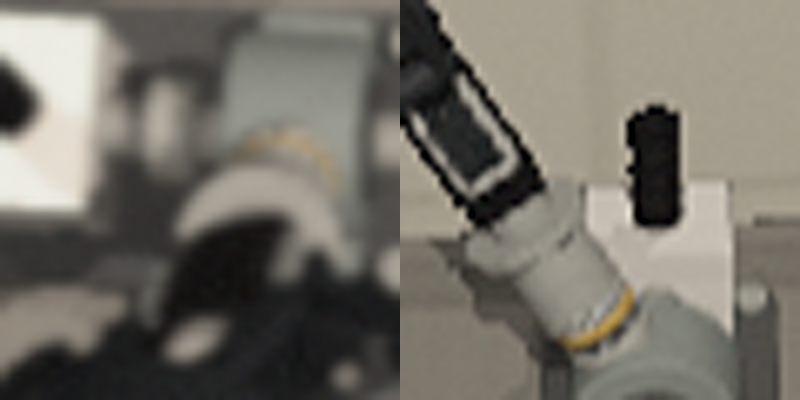

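The side view shows the nose square against the brass collar (570,345)–(633,292), hiding most of it. The pin is upright at (655,170). I'll press on.

>>> arm_command --motion '[{"grip":0,"dx":0,"dy":0,"dz":0.2,"wx":0,"wy":0,"wz":0},{"grip":0,"dx":0,"dy":0,"dz":0.2,"wx":0,"wy":0,"wz":0},{"grip":0,"dx":0,"dy":0,"dz":0,"wx":0,"wy":0,"wz":0}]'

```text
t: 18.42
ee_pos: [0.4682, 0.2433, 0.1386]
eef_rot: [0.244, -0.113, 0.962, -0.041]
contact_force: [-5.9, 0.7, 4.9]
opening: 0.0268
```

```bash
python3 -c "
from h import *
ft()"
```

```text
18.425 [ 1.0022  0.0291 -0.7667  0.7536 -0.6548 -2.9219] [0.4682 0.2433 0.1386] 0.026786857811713947 [-5.9209  0.6927  4.8503]
[[-0.8554 -0.1966  0.4792]
 [-0.2367  0.9713 -0.0241]
 [-0.4607 -0.134  -0.8774]]
axis [-0.4788  0.024   0.8776] angle 0.00039201891517326925
F tool [ 2.6665  1.187  -7.1094] M [-0.6095  2.269   0.0174]
along ax 0.07855402116759794 lat(tool) [-1.5314  0.6105  0.0004]
```

>>> arm_command --motion '[{"grip":0,"dx":0,"dy":0,"dz":0.15,"wx":0,"wy":0,"wz":0},{"grip":0,"dx":0,"dy":0,"dz":0.1,"wx":0,"wy":0,"wz":0},{"grip":0,"dx":0,"dy":0,"dz":0,"wx":0,"wy":0,"wz":0}]'

```text
t: 18.8
ee_pos: [0.4693, 0.2433, 0.1365]
eef_rot: [0.244, -0.113, 0.962, -0.041]
contact_force: [-6.6, -0.7, 6.3]
opening: 0.0269
```

```bash
python3 -c "
from h import *
ft()"
```

```text
18.8 [ 0.9976  0.033  -0.77    0.7605 -0.6473 -2.9263] [0.4693 0.2433 0.1365] 0.026937619155317387 [-6.6463 -0.6687  6.3121]
[[-0.8554 -0.1965  0.4792]
 [-0.2366  0.9713 -0.024 ]
 [-0.4608 -0.1339 -0.8774]]
axis [-0.4788  0.024   0.8776] angle 0.00047264200459834667
F tool [ 2.9349 -0.1884 -8.7071] M [-0.5898  2.5026  0.0236]
along ax 0.07619873065620943 lat(tool) [-1.5584  0.6138  0.0006]
```

>>> arm_command --motion '[{"grip":0,"dx":0.05,"dy":0,"dz":0.1,"wx":0,"wy":0,"wz":0},{"grip":0,"dx":0,"dy":0,"dz":0.1,"wx":0,"wy":0,"wz":0},{"grip":0,"dx":0,"dy":0,"dz":0,"wx":0,"wy":0,"wz":0}]'

```text
t: 19.18
ee_pos: [0.4699, 0.2434, 0.1365]
eef_rot: [0.245, -0.112, 0.962, -0.04]
contact_force: [-25.3, -2.3, 23.6]
opening: 0.0269
```

```bash
python3 -c "
from h import *
ft()"
```

```text
19.175 [ 0.9955  0.0327 -0.7728  0.767  -0.643  -2.9315] [0.4699 0.2434 0.1365] 0.026925098503542636 [-25.318   -2.3154  23.5885]
[[-0.8543 -0.1963  0.4813]
 [-0.2359  0.9715 -0.0225]
 [-0.4632 -0.1328 -0.8762]]
axis [-0.4788  0.024   0.8776] angle 0.003207864086087185
F tool [ 11.248   -0.4115 -32.8039] M [ 0.2024  5.8027 -0.0378]
along ax 0.07590339342594622 lat(tool) [-2.1154  0.6279  0.0071]
```

>>> arm_command --motion '[{"grip":0,"dx":0,"dy":0,"dz":-0.1,"wx":0,"wy":0,"wz":0},{"grip":0,"dx":0,"dy":0,"dz":0,"wx":0,"wy":0,"wz":0},{"grip":0,"dx":0,"dy":0,"dz":0,"wx":0,"wy":0,"wz":0}]'

```text
t: 19.55
ee_pos: [0.4695, 0.2434, 0.1365]
eef_rot: [0.245, -0.112, 0.962, -0.041]
contact_force: [-13.6, -0.8, 14.8]
opening: 0.0271
```

```bash
python3 - <<'E'
from h import *
ft()
t=capture("top");d=capture("side")
a=cv2.resize(t["pixels"][165:255,150:240,::-1],None,fx=4.44,fy=4.44,interpolation=2);b=cv2.resize(d["pixels"][130:200,190:260,::-1],None,fx=5.714,fy=5.714,interpolation=2)
cv2.imwrite("pics/m10.png",np.hstack([a[:399],b[:399]]))
E
```

```text
19.55 [ 0.9967  0.0327 -0.7719  0.7643 -0.645  -2.9296] [0.4695 0.2434 0.1365] 0.027071605444861313 [-13.6084  -0.8238  14.767 ]
[[-0.8547 -0.1965  0.4805]
 [-0.2364  0.9714 -0.0232]
 [-0.4622 -0.1334 -0.8767]]
axis [-0.4788  0.024   0.8776] angle 0.002010220746113214
F tool [  5.0013  -0.096  -19.4656] M [-0.1072  3.6199 -0.0234]
along ax 0.07606916487149465 lat(tool) [-1.7418  0.6529  0.0037]
```

View pics/m10.png

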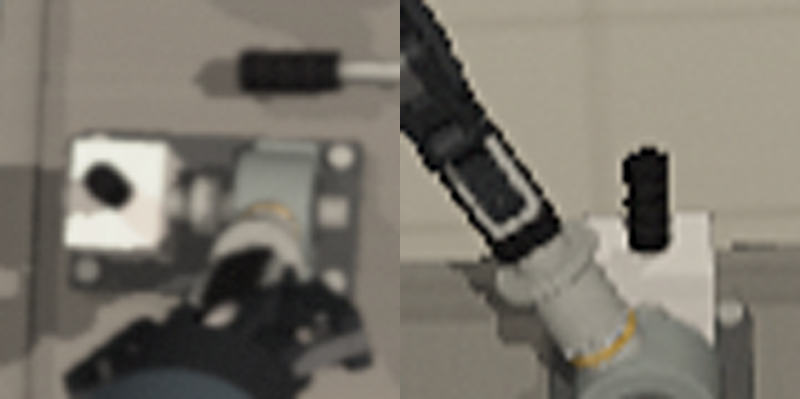

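The side view shows the nose square on the nipple with the collar pressed down to a thin brass line, (580,362) to (633,318). The pin is upright on the block at (645,200). The gun presses with about 20 N and the grip is holding, so I'm handing in.

```bash
python3 -c "
from h import *
print(job_done());ft()"
```

```text
the job is handed in; nothing more can be done
None
the job is handed in; nothing more can be done
```

The locking pin is in the lock hole and let go, and the grease gun is pressed home on the nipple and still held there. I handed the job in at about 19.6 s; it reported no verdict.

- **Pin:** It went in without resistance until the knob seated (about 4.5 N). I released it, and it stood upright in the block in every later picture.
- **Gun:** The force showed the balls resisting, then giving way (the snap). After that came the spring's rise to about 11 N and a hard stop. I backed off 1 mm from the hard stop. The last reading was about 20 N axial, with the tool within 0.002 rad of my estimated nipple axis. The last picture showed the collar pressed down to a thin brass line.
- **Off-centre:** The TCP read 1.7 mm and 0.65 mm off my estimated nipple axis across the two tool directions. Part of that is about 1 mm that the gun sits off-centre in the jaws. A 5 N side force remained at hand-in. I could not check the gun mouth's own offset directly.
- **Disagreement:** The larger spare pin (unlisted, not needed) was found lying by the unit after I carried the locking pin across, so it was probably knocked over then. It stayed on the bench.
- **Bystanders:** The beaker, dish and jar looked in place in the pictures that showed them. I did not check the tweezers again after the first pictures.

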